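# Load the urgent slide tray into the spring magazine

## Task

Load the slide tray with the orange label end into the spring magazine, on top of the two trays already in it: press the stack down with it, slide it back under the hold-down lips until it is fully home against the rear stop, its orange end facing the open front. Then swing the red keeper arm fully shut across the front; leave the tray with the blue end and everything else as they are.

Things in the scene. Friction and masses are not known exactly. Their poses are not given: they have to be found in the camera images.
- tray_center (a point): Centre (half-way up) of the loose white slide tray with the ORANGE end, the one to load: rigid, 100 mm long (own x) x 56 mm wide (own y) x 10 mm thick, 70 g, carrying two stained slides sunk below its rim. The orange end is its own +x end. It lies flat on the drying plate.
- tray_label (a point): Middle of the orange end face of that tray, 50 mm from its centre along its own +x.
- other_center (a point): Centre of the same kind of tray with a BLUE label end, also lying on the drying plate. Leave it there.
- warmer_top (a point): Centre of the top of the flat slide-drying plate, 270 x 180 mm, top 40 mm above the bench; fixed.
- magazine: Spring magazine, fixed; origin on the bench under the middle of the stack, own +x out of its open front. Rear stop face at x = -50 mm. Rear channel for x < -26 mm, 59 mm wide (1.5 mm play each side of a tray), cheeks 109 mm high, flared mouth reaching to x = -14 and |y| = 37 mm. Farther forward the sides are open above 60 mm (room for fingers on a tray's long sides), the front above 28 mm.
- seat (a point): Where the centre of the top tray lies when it is home: 100 mm above the bench on the magazine's axis, 5 mm below the underside of the lips. Axes as the magazine's.
- follower (a joint): Travel (m, growing downwards) of the spring follower under the stack: 0 = its top level with the underside of the lips; about 0.020 with two trays loaded, 0.030 with three; bottom stop 0.046. Spring force about 2.6 N + 220 N/m x travel: 7 N at the start, 9 to 10 N while a third tray is pressed in.
- loaded1_center (a point): Centre of the lower of the two grey-labelled trays already in the magazine.
- loaded2_center (a point): Centre of the upper one, pressed by the spring up against the lips.
- keeper (a joint): Angle (rad) of the red keeper arm, turning level about a post (16 mm across) at the magazine's x = 70, y = -38 mm. 0 = shut across the front: arm points to the magazine's +y, its rubber pad 3 mm in front of a tray that is home. pi/2 = arm points to +x; up to 2.7 = swung aside. Starts open at 1.7 to 2.4, stays where it is left (about 0.05 N m). Arm top 106 mm above the bench.
- knob (a point): Grip point on the keeper's black upright knob, 52 mm from the arm's pivot: a cylinder 14 mm in diameter, its top at 141 mm, this point at 125 mm above the bench, 19 mm above the arm's top.
- jar_purple: Purple jar, 66 mm across, 95 mm high, bystander.
- jar_red: Dark red jar, same size, bystander.
- jar_blue: Dark blue jar, same size, bystander.
- slide_carton: Red and brown slide carton, 85 x 60 x 75 mm, bystander.
- slide_box: Flat green slide box, 180 x 95 x 35 mm, bystander.
- wash: Clear wash bottle, 165 mm high, bystander.
- dropper: Small amber dropper bottle, 75 mm high, bystander.
- lip_edge (a point): Underside of the hold-down lips at their front edge: 105 mm above the bench, at the magazine's x = -32 mm. The two lips cover the stack's side edges from there back to the rear stop; turned-up lead-ins continue forward to x = -21 mm and rise to 114 mm. A tray goes in held 33 to 40 mm forward of home, pressed until its top is 2 to 4 mm below this level, then slid back.
Mind the look-alikes: they are no part of the job. Leave any yellow look-alike of the part that bears tray_center alone.

How it is judged:
By the outcome, as a careful person would: the job done as asked, in the order asked, and still so for the second after the job is handed in, with the robot touching nothing.
It also fails if it takes over 51 s, if anything falls off the work surface, if the arm or the gripper's body presses on something with over 40 N, if the wrist force passes 120 N, or if a joint passes its speed limit or range.

## Robot

A 6-joint arm with a two-finger parallel gripper is mounted at the origin on the work surface. World frame = base frame: x ahead of the robot, y to its left, z up, the work surface at z = 0. Lengths are in m, angles in rad, forces in N, time in s.
With the tool pointing down it reaches from about 0.35 to 0.85 m from the base axis. Payload 8.1 kg.
Tool frame: the origin (TCP) lies on the mounting face of the last link; the fingertips stand 186 mm ahead of it and the grasp point (between the pads) lies 167 mm ahead of it; z points along the fingers, y is the line along which they close (so a half turn about z gives the same grasp; the last joint's range is limited). The gripper opens to 93 mm and grips with 3 to 60 N. Pads are 15 mm wide; open, the fingers measure 128 mm over their backs; the gripper's body (75 mm by 188 mm) begins 65 mm behind the grasp point.
Start: joints at [-1.378, 0.13, 1.488, -0, 1.523, -0.085], TCP at [0.165, -0.577, 0.405] pointing down, gripper open.
Joint ranges: [-2.96, 2.96], [-0.89, 2.26], [0.02, 2.5], [-1.34, 4.48], [0, 2.73], [-2.66, 2.66]. Speed limits (rad/s): [2.39, 2.39, 2.79, 3.14, 3.14, 3.14].

## Interface

Orientations are given as a rotation vector (axis times angle).
In Python, from plant import read_state, read_camera, camera_params, close_job gives the robot as it stands. The module is installed in compiled form; this text tells all that it offers.
- The arm moves only by the tool servo_tool, never from a script. Its argument "increments" is a list of rows, each an object with "slide": the shift along the tool's x, y, z in mm, a list of three; "dr": the turn, a rotation vector about the tool's x, y, z in rad, a list of three; "jaw": the closure, from 0 (fully open) to 1 (shut). In form: [{"slide": [x, y, z], "dr": [ax, ay, az], "jaw": jaw}, ...]. A call has 1 to 20 rows; each row is the pose to reach, as a shift and turn from the pose commanded when the call began, along the tool's axes at that moment; what a row does not reach only later rows make up. A row lasts 1/10 s, in which the tool goes at most 50 mm and 8.59 degrees, less where a joint would pass 70% of its speed; a pose out of reach is approached as far as the arm can. A call with a gripper value outside its range is refused whole. The fingers move at their own pace and stop on an object; "force" is the grip in N (left out, the last holds). Time passes only in rows, so rows that repeat a pose let the fingers close. It gives the time, the measured TCP pose, the force, the opening and the grip force at its end, in the units of the state.
- read_state(): the state, without advancing time (a new reading comes with each control period).
- read_camera(name): name is "scene" or "side" or "wrist"; returns (picture, depth): 480x640x3 uint8, red, green, blue; 480x640 float32, m along the optical axis (not along the pixel's ray), 0 where there is no reading.
- camera_params(name): a dict with "fx", "fy", "cx", "cy" (pixels), "k1" (the pictures are not rectified: a ray, as slopes to the right and down, at radius r is drawn at 1 + k1 r^2 times it, then the intrinsics apply), "rvec" (rotation vector, rad) and "tvec" (3), from world to camera coordinates, as OpenCV has them. Camera axes: x right, y down, z forward; pixel columns grow to the right and rows downward; lengths in m; the calibration is good to about 2 mm. A picture is of the moment at which its call begins: read the wrist's pose just before it. camera_params takes no time and is no camera call; for the wrist camera it gives the pose at the moment of the call.
- close_job(): hands the job in; it is judged then, once.
The state is a dict: "t": time; "q": joint angles; "dq": joint speeds; "joint_torque": joint torques, N m; "tool_pos": TCP position; "orientation": TCP orientation; "force": force on the tool from outside, world axes, zero at the start; "wrist_torque": the same for the moment, N m; "opening": finger opening in m; "gripper_force": force on a finger pad.
Only numpy, scipy, OpenCV 4.12 (cv2) and the standard library are available. Lean on these libraries where they do the work, as an engineer would, in place of code of your own. Each camera call takes 0.05 s, during which the arm holds its last target. There are 200 camera calls.

## Working session

There is one attempt and no reset: what is moved stays moved. The work goes in short steps, Python scripts to look and compute and a tool call to move; the robot and the scene stay as the last step left them, time stands still between calls to the robot, and variables do not carry over. Pictures are saved under pics/ and viewed, at most 11 in all, crops included, and the job is handed in when it is done.

Besides the shell and the picture viewer there is one more tool, called after ">>>" by a JSON object that holds its "op" and its "data", one argument or row to a line. servo_tool: Moves the arm, as the interface text tells. Its arguments: {"type":"object","properties":{"increments":{"type":"array"},"force":{"type":"number"}},"required":["increments"]}

```bash
mkdir -p pics
cat > h.py <<'E'
import numpy as np,cv2
from plant import *
def snap(n,tag):
    p=camera_params(n); im,d=read_camera(n); np.savez(f'pics/{tag}.npz',im=im,d=d,**{k:np.array(v) for k,v in p.items()})
    cv2.imwrite(f'pics/{tag}.png',im[:,:,::-1]); return im,d,p
def load(tag):
    z=np.load(f'pics/{tag}.npz'); return z['im'],z['d'],z
def ray(p,u,v):
    K=np.array([[p['fx'],0,p['cx']],[0,p['fy'],p['cy']],[0,0,1]],float)
    x,y=cv2.undistortPoints(np.array([[[u,v]]],float),K,np.array([float(p['k1']),0,0,0]))[0,0]
    R=cv2.Rodrigues(np.array(p['rvec'],float))[0]; t=np.array(p['tvec'],float).ravel()
    return R.T@np.array([x,y,1]),-R.T@t
def atz(p,u,v,z):
    d,c=ray(p,u,v); return c+d*(z-c[2])/d[2]
def dep(p,D,u,v):
    d,c=ray(p,u,v); return c+d*np.median(D[int(v)-1:int(v)+2,int(u)-1:int(u)+2])
def proj(p,X):
    K=np.array([[p['fx'],0,p['cx']],[0,p['fy'],p['cy']],[0,0,1]],float)
    return cv2.projectPoints(np.array(X,float).reshape(-1,3),np.array(p['rvec'],float),np.array(p['tvec'],float),K,np.array([float(p['k1']),0,0,0]))[0].reshape(-1,2)
E
python3 - <<'E'
from h import *
s=read_state();print(s)
for n in('scene','side'):
    im,d,p=snap(n,n+'0');print(n,{k:np.round(v,3) for k,v in p.items()}, 'cam',ray(p,320,240)[1])
E
```

```text
{'t': 0.0, 'q': array([-1.37841784e+00,  1.31155406e-01,  1.48927594e+00,  3.45506257e-06,
        1.52298712e+00, -8.54129971e-02]), 'dq': array([-0.0003098 ,  0.00081572, -0.00011956,  0.00098964,  0.00206982,
       -0.00074359]), 'joint_torque': array([-1.16634859e-03, -5.59848368e+01, -4.91759169e+01,  7.68792350e-02,
        3.58398969e-02, -1.59872088e-04]), 'tool_pos': array([ 0.16451055, -0.57677027,  0.40369241]), 'orientation': array([-3.10953170e+00, -4.34699466e-01,  1.47815944e-04]), 'force': array([ 0.54426568, -0.49201595, -0.40138287]), 'wrist_torque': array([-0.00758297, -0.03813893,  0.04989522]), 'gripper_force': 0.0, 'opening': 0.0928212870732546}
scene {'fx': np.float64(483.359), 'fy': np.float64(483.359), 'cx': np.float64(322.329), 'cy': np.float64(247.373), 'k1': np.float64(-0.073), 'rvec': array([ 2.342,  0.872, -0.329]), 'tvec': array([-0.374, -0.216,  1.362])} cam [ 0.96399956 -0.50702795  0.92505125]
side {'fx': np.float64(445.531), 'fy': np.float64(445.531), 'cx': np.float64(325.357), 'cy': np.float64(245.768), 'k1': np.float64(-0.018), 'rvec': array([ 0.848, -2.29 ,  1.309]), 'tvec': array([0.355, 0.267, 0.84 ])} cam [-0.13445945  0.67122619  0.65857989]
```

View pics/scene0.png

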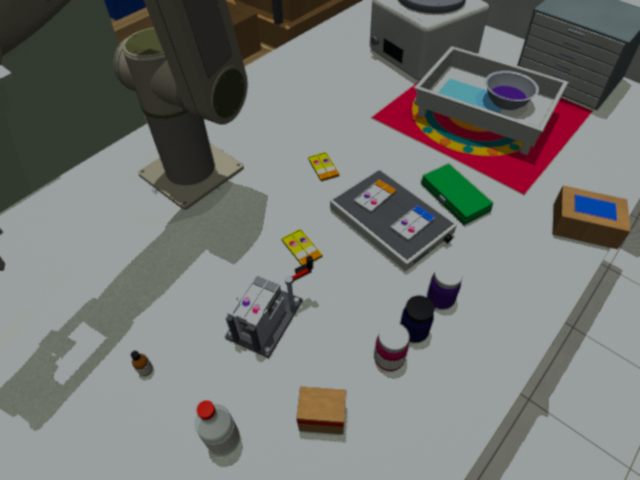

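View pics/side0.png

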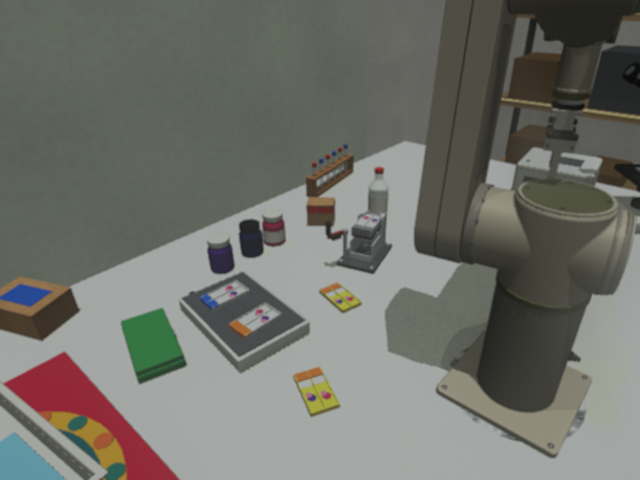

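The scene shows these things that could be taken for the tray:
- White tray with the orange end, about (376,195), on the plate.
- White tray with the blue end, (412,222).
- Yellow look-alikes, (323,166) and (301,247).

By the description I choose (376,195). The magazine is at (260,312), with the keeper knob at (309,264). The side view agrees: orange tray (255,320), magazine (365,240).

Run:
```python
from h import *
im,d,p=load('scene0')
cv2.imwrite('pics/c1.png',cv2.resize(im[160:270,325:465,::-1],None,fx=5.5,fy=5.4,interpolation=cv2.INTER_CUBIC))
cv2.imwrite('pics/c2.png',cv2.resize(im[250:360,210:330,::-1],None,fx=5,fy=5,interpolation=cv2.INTER_CUBIC))
```

```text
(no output)
```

View pics/c1.png

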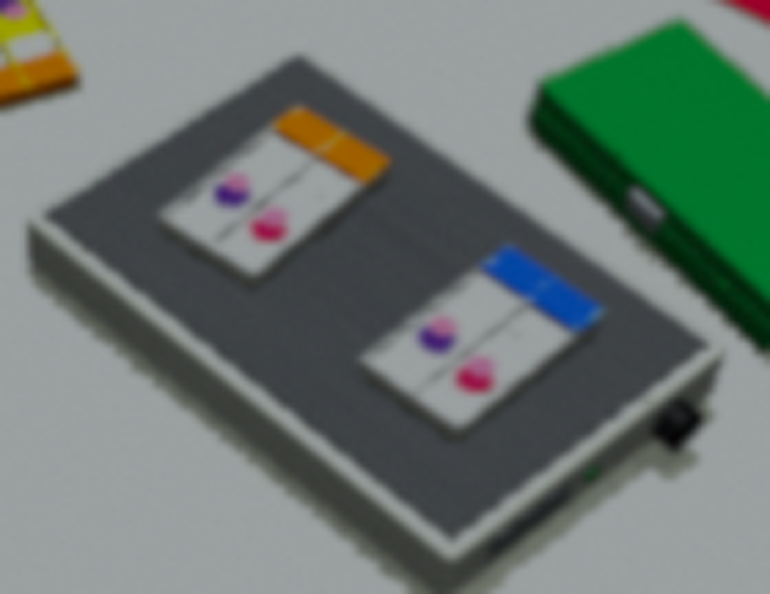

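View pics/c2.png

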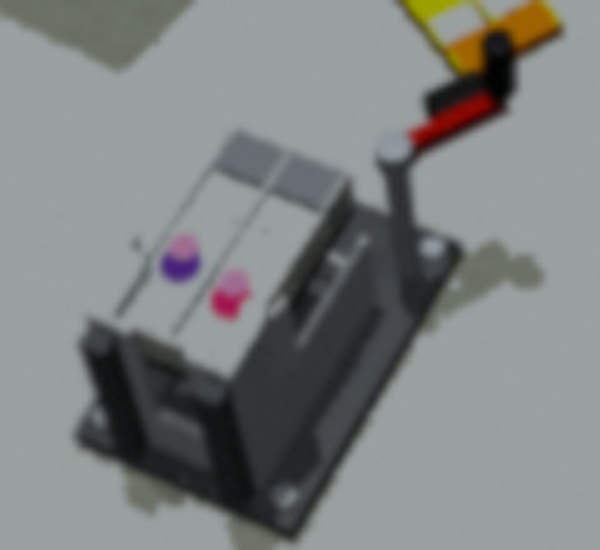

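Run:
```python
from h import *
im,d,p=load('scene0')
def A(x,y,z): return atz(p,325+x/5.5,160+y/5.4,z)
def B(x,y,z): return atz(p,210+x/5,250+y/5,z)
def tr(c):
    a,b,e,f=c; print('corners',np.round(c,4).tolist()); print(' sizes W',np.linalg.norm(a-b),np.linalg.norm(e-f),'L',np.linalg.norm(a-e),np.linalg.norm(b-f))
    v=(a+b-e-f);w=(a-b+e-f);print(' c',sum(c)/4,'yaw',np.degrees(np.arctan2(v[1],v[0])),'w',np.degrees(np.arctan2(w[1],w[0])))
tr([A(297,105,.05),A(390,158,.05),A(158,212,.05),A(255,278,.05)])
tr([A(507,243,.05),A(605,310,.05),A(360,358,.05),A(458,433,.05)])
f1,f2=B(237,130,.105),B(352,178,.105);print('mag front',f1,f2,np.linalg.norm(f1-f2),'rear',B(88,325,.109),B(235,380,.109))
print('post',B(395,143,.106),'knobtop',B(497,36,.141))
# depth check
for u,v in((376,195),(390,208),(258,300)): print(dep(p,d,u,v))
s=read_state();print(s['tool_pos'],cv2.Rodrigues(s['orientation'])[0].round(3))
```

```text
corners [[0.4566, 0.2713, 0.05], [0.5113, 0.2703, 0.05], [0.4515, 0.1729, 0.05], [0.5107, 0.1684, 0.05]]
 sizes W 0.05472418501294273 0.05935012435204919 L 0.09851989152563938 0.1018721759008405
 c [0.48253352 0.22070056 0.05      ] yaw 88.33169416855958 w 177.26310517655307
corners [[0.584, 0.2595, 0.05], [0.6404, 0.2531, 0.05], [0.5749, 0.1598, 0.05], [0.632, 0.152, 0.05]]
 sizes W 0.05679059478684748 0.05767817506673632 L 0.10013587190809317 0.10149873858871106
 c [0.6078236 0.2061014 0.05     ] yaw 84.99715573628802 w 172.9182706358698
mag front [ 0.46999812 -0.17126958  0.105     ] [ 0.52324847 -0.15725428  0.105     ] 0.05506386198654378 rear [ 0.49510489 -0.27620607  0.109     ] [ 0.55648111 -0.25537993  0.109     ]
post [ 0.52514801 -0.13363029  0.106     ] knobtop [ 0.53890101 -0.0840025   0.141     ]
[0.4852624  0.22058685 0.0504323 ]
[0.53497787 0.21355425 0.04255218]
[ 0.5123099  -0.21084371  0.10313592]
[ 0.16452174 -0.57678815  0.40377579] [[ 0.962  0.274 -0.   ]
 [ 0.274 -0.962  0.002]
 [ 0.    -0.002 -1.   ]]
```

Corner checks give 55–59 mm by 98–102 mm, so the heights and sizes fit. The orange tray is at about (0.4825, 0.2207), yaw about 88°. The magazine is at about (0.509, -0.213), yaw about 105°. The keeper is open at about 2.0 rad. I'll move over the magazine for a close wrist view first.

>>> {"op": "servo_tool", "data": {
  "increments": [
    {"slide": [435,-268,-46],"dr": [0,0,-1.548],"jaw": 0},
    {"slide": [435,-268,-46],"dr": [0,0,-1.548],"jaw": 0},
    {"slide": [435,-268,-46],"dr": [0,0,-1.548],"jaw": 0},
    {"slide": [435,-268,-46],"dr": [0,0,-1.548],"jaw": 0},
    {"slide": [435,-268,-46],"dr": [0,0,-1.548],"jaw": 0},
    {"slide": [435,-268,-46],"dr": [0,0,-1.548],"jaw": 0},
    {"slide": [435,-268,-46],"dr": [0,0,-1.548],"jaw": 0},
    {"slide": [435,-268,-46],"dr": [0,0,-1.548],"jaw": 0},
    {"slide": [435,-268,-46],"dr": [0,0,-1.548],"jaw": 0},
    {"slide": [435,-268,-46],"dr": [0,0,-1.548],"jaw": 0},
    {"slide": [435,-268,-46],"dr": [0,0,-1.548],"jaw": 0},
    {"slide": [435,-268,-46],"dr": [0,0,-1.548],"jaw": 0},
    {"slide": [435,-268,-46],"dr": [0,0,-1.548],"jaw": 0},
    {"slide": [435,-268,-46],"dr": [0,0,-1.548],"jaw": 0},
    {"slide": [435,-268,-46],"dr": [0,0,-1.548],"jaw": 0},
    {"slide": [435,-268,-46],"dr": [0,0,-1.548],"jaw": 0}
  ]
}}

```text
t: 1.7
tool_pos: [0.5087, -0.201, 0.4507]
orientation: [1.924, 2.483, -0.0]
force: [0.7, -0.1, 0.2]
opening: 0.0936
gripper_force: 0.0
```

Run:
```python
from h import *
s=read_state();print(s['t'],s['tool_pos'],cv2.Rodrigues(s['orientation'])[0].round(4).tolist(),s['q'],s['force'])
im,d,p=snap('wrist','w1');print(ray(p,320,240))
```

```text
1.7 [ 0.50874598 -0.20103759  0.4507404 ] [[-0.2498, 0.9683, -0.0], [0.9683, 0.2498, -0.0001], [-0.0001, -0.0001, -1.0]] [-4.70025940e-01 -2.81145021e-02  1.56888193e+00 -1.07355579e-04
  1.60080795e+00 -7.22528580e-01] [ 0.66815318 -0.1425743   0.18810491]
(array([ 0.05866728, -0.2870784 , -0.95621121]), array([ 0.48862435, -0.12046869,  0.43113497]))
```

View pics/w1.png

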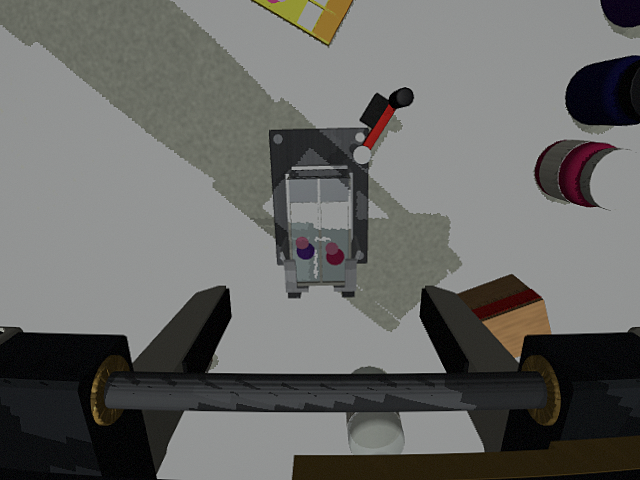

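The wrist view shows the magazine squarely from above: stack front edge at about row 177 (columns 287–352), rear around row 287, post (362,155), knob top (402,97). I'll enlarge it.

Run:
```python
from h import *
im,d,p=load('w1')
cv2.imwrite('pics/c3.png',cv2.resize(im[85:305,255:420,::-1],None,fx=2.7,fy=2.7,interpolation=cv2.INTER_CUBIC))
M=np.array([.509,-.2127]);a=np.radians(104.7);ex=np.array([np.cos(a),np.sin(a)]);ey=np.array([-ex[1],ex[0]])
for x,y,z in((50,28,105),(50,-28,105),(-50,28,105),(-50,-28,105),(70,-38,106)):
    w=M+ex*x/1e3+ey*y/1e3; print(x,y,proj(p,[*w,z/1e3]))
```

```text
50 28 [[289.12127993 178.88477006]]
50 -28 [[353.89377389 178.54170102]]
-50 28 [[292.6453108  285.37372718]]
-50 -28 [[352.07129263 285.12026473]]
70 -38 [[366.12987486 155.06954264]]
```

View pics/c3.png

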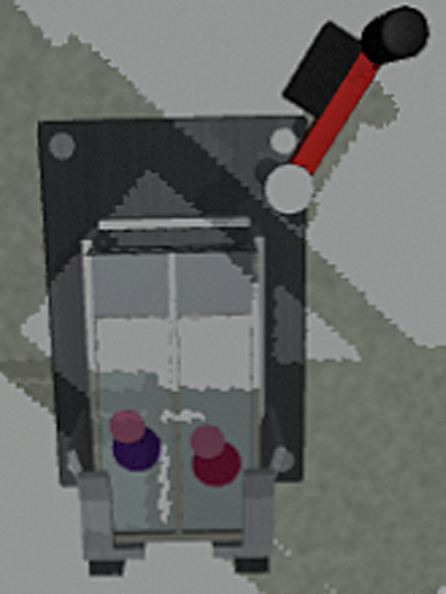

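Run:
```python
from h import *
from scipy.optimize import least_squares
im,d,p=load('w1')
C=lambda x,y:np.array([255+x/2.7,85+y/2.7])
for n,x,y in(('base',70,300),('base2',50,130),('lip',98,520),('lipR',255,520),('tray',175,440),('post',289,189),('cheekpost',107,568),('lead',95,485)):
    print(n,dep(p,d,*C(x,y)).round(4))
z=.008
q=[atz(p,*C(*c),z) for c in((38,122),(305,115),(60,487),(302,480))]
print(np.round(q,4).tolist());
for a,b in((0,1),(2,3),(2,0),(3,1)): v=q[b]-q[a];print(np.degrees(np.arctan2(v[1],v[0])),np.linalg.norm(v))
obs=[((50,28,105),C(88,250)),((50,-28,105),C(260,247)),((70,-38,106),C(289,189)),((-40,0,109),C(178,513))]
def f(t):
    a=t[2];ex=np.array([np.cos(a),np.sin(a)]);ey=np.array([-ex[1],ex[0]])
    return np.concatenate([proj(p,[*(t[:2]+ex*m[0]/1e3+ey*m[1]/1e3),m[2]/1e3])[0]-o for m,o in obs])
r=least_squares(f,[.509,-.2127,1.83]);print(r.x,np.degrees(r.x[2]),r.fun.round(1))
# knob
print('knob top',atz(p,*C(405,33),.141),'post',atz(p,*C(289,189),.106))
```

```text
base [ 0.4591 -0.207   0.0128]
base2 [ 0.4364 -0.142   0.0126]
lip [ 0.4916 -0.2586  0.1099]
lipR [ 0.5436 -0.2455  0.1094]
tray [ 0.5103 -0.2255  0.1057]
post [ 0.5245 -0.1361  0.1066]
cheekpost [ 0.4988 -0.279   0.1025]
lead [ 0.4878 -0.2451  0.1133]
[[0.4305, -0.1404, 0.008], [0.5337, -0.1111, 0.008], [0.4726, -0.2912, 0.008], [0.576, -0.2612, 0.008]]
15.817658714799192 0.10728041793419608
16.195503553408173 0.10768001321238709
105.59401852631814 0.15662784471249333
105.73898062244277 0.15591669317313153
[ 0.50696047 -0.21211006  1.83541497] 105.16153116698305 [-1.1  0.3  0.   0.5  1.3 -1.6 -0.3  1. ]
knob top [ 0.53977758 -0.08647349  0.141     ] post [ 0.52461571 -0.1361674   0.106     ]
```

>>> {"op": "servo_tool", "data": {
  "increments": [
    {"slide": [415,80,100],"dr": [0,0,0.288],"jaw": 0},
    {"slide": [415,80,100],"dr": [0,0,0.288],"jaw": 0},
    {"slide": [415,80,100],"dr": [0,0,0.288],"jaw": 0},
    {"slide": [415,80,100],"dr": [0,0,0.288],"jaw": 0},
    {"slide": [415,80,100],"dr": [0,0,0.288],"jaw": 0},
    {"slide": [415,80,100],"dr": [0,0,0.288],"jaw": 0},
    {"slide": [415,80,100],"dr": [0,0,0.288],"jaw": 0},
    {"slide": [415,80,100],"dr": [0,0,0.288],"jaw": 0},
    {"slide": [415,80,100],"dr": [0,0,0.288],"jaw": 0},
    {"slide": [415,80,100],"dr": [0,0,0.288],"jaw": 0},
    {"slide": [415,80,100],"dr": [0,0,0.288],"jaw": 0},
    {"slide": [415,80,100],"dr": [0,0,0.288],"jaw": 0},
    {"slide": [415,80,100],"dr": [0,0,0.288],"jaw": 0}
  ]
}}

```text
t: 3.05
tool_pos: [0.4826, 0.2205, 0.3513]
orientation: [2.259, 2.182, 0.001]
force: [0.7, -1.1, 0.1]
opening: 0.093
gripper_force: 0.0
```

Run:
```python
from h import *
s=read_state();print(s['t'],s['tool_pos'],cv2.Rodrigues(s['orientation'])[0].round(4).tolist(),s['q'],s['force'])
im,d,p=snap('wrist','w2')
c=np.array([[.4825,.2207,.05]]);print(proj(p,c))
```

```text
3.05 [0.48262079 0.2205311  0.35129239] [[0.0349, 0.9994, 0.0009], [0.9994, -0.0349, 0.0], [0.0, 0.0009, -1.0]] [ 3.32077686e-01 -2.64944042e-02  1.74880371e+00 -2.92667991e-04
  1.41842643e+00  3.67054493e-01] [ 0.73223324 -1.13973125  0.11053123]
[[324.38234328 236.06195815]]
```

View pics/w2.png

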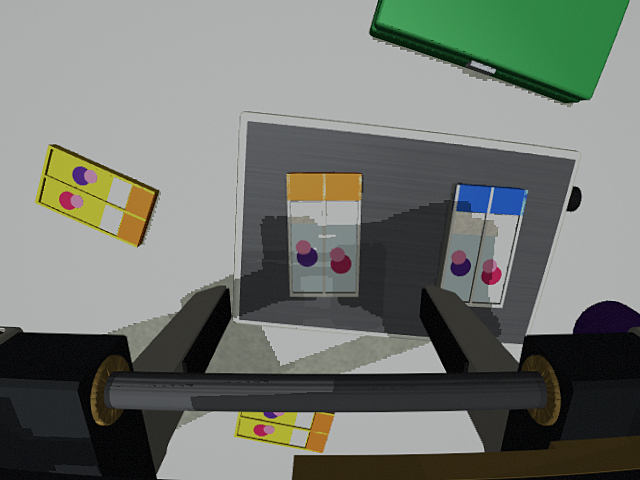

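Run:
```python
from h import *
im,d,p=load('w2')
c=[atz(p,u,v,.05) for u,v in((287,173),(362,173),(290.5,297),(358,297.5))]
a,b,e,f=c;print(np.round(c,4).tolist());print([np.linalg.norm(x) for x in(a-b,e-f,a-e,b-f)])
v=a+b-e-f;w=b-a+f-e;print('c',sum(c)/4,np.degrees(np.arctan2(v[1],v[0])),np.degrees(np.arctan2(w[1],w[0])))
for u,v in((324,187),(324,240),(270,290)):print(dep(p,d,u,v))
```

```text
[[0.4565, 0.2706, 0.05], [0.5123, 0.2686, 0.05], [0.4527, 0.1695, 0.05], [0.5082, 0.167, 0.05]]
[np.float64(0.055788494397633344), np.float64(0.05555922286693643), np.float64(0.101177194274408), np.float64(0.10162770390801643)]
c [0.48242494 0.21891139 0.05      ] 87.78854113554596 -2.3053689700431033
[0.48362923 0.2592191  0.0507551 ]
[0.48209125 0.21767966 0.05058769]
[0.43462995 0.1719762  0.04035577]
```

Orange tray in the wrist view: corners (287,173), (362,173), (290,297), (358,297). That gives 56 x 101 mm, centre (0.4824, 0.2190), height 0.0506. The size matches, so I'll grasp it 3 mm towards the orange end.

>>> {"op": "servo_tool", "data": {
  "increments": [
    {"slide": [1.5,0,60],"dr": [0,0,0.003],"jaw": 0},
    {"slide": [1.5,0,90],"dr": [0,0,0.003],"jaw": 0},
    {"slide": [1.5,0,110],"dr": [0,0,0.003],"jaw": 0},
    {"slide": [1.5,0,122],"dr": [0,0,0.003],"jaw": 0},
    {"slide": [1.5,0,122],"dr": [0,0,0.003],"jaw": 0},
    {"slide": [1.5,0,122],"dr": [0,0,0.003],"jaw": 0},
    {"slide": [1.5,0,122],"dr": [0,0,0.003],"jaw": 1},
    {"slide": [1.5,0,122],"dr": [0,0,0.003],"jaw": 1},
    {"slide": [1.5,0,122],"dr": [0,0,0.003],"jaw": 1},
    {"slide": [1.5,0,122],"dr": [0,0,0.003],"jaw": 1},
    {"slide": [1.5,0,122],"dr": [0,0,0.003],"jaw": 1},
    {"slide": [1.5,0,122],"dr": [0,0,0.003],"jaw": 1}
  ],
  "force": 45
}}

```text
t: 4.3
tool_pos: [0.4822, 0.2233, 0.2288]
orientation: [2.261, 2.181, 0.0]
force: [-0.0, -0.2, 0.8]
opening: 0.0549
gripper_force: 45.0
```

>>> {"op": "servo_tool", "data": {
  "increments": [
    {"slide": [0,0,-20],"dr": [0,0,0],"jaw": 1},
    {"slide": [0,0,-60],"dr": [0,0,0],"jaw": 1},
    {"slide": [0,0,-111],"dr": [0,0,0],"jaw": 1},
    {"slide": [-40,3,-111],"dr": [0,0,-0.03],"jaw": 1},
    {"slide": [-80,6,-111],"dr": [0,0,-0.06],"jaw": 1},
    {"slide": [-120,9,-111],"dr": [0,0,-0.09],"jaw": 1},
    {"slide": [-160,12,-111],"dr": [0,0,-0.12],"jaw": 1},
    {"slide": [-200,14,-111],"dr": [0,0,-0.15],"jaw": 1},
    {"slide": [-240,17,-111],"dr": [0,0,-0.19],"jaw": 1},
    {"slide": [-280,20,-111],"dr": [0,0,-0.22],"jaw": 1},
    {"slide": [-320,23,-111],"dr": [0,0,-0.25],"jaw": 1},
    {"slide": [-360,26,-111],"dr": [0,0,-0.28],"jaw": 1},
    {"slide": [-385,28,-111],"dr": [0,0,-0.3],"jaw": 1},
    {"slide": [-396.8,28.3,-111],"dr": [0,0,-0.308],"jaw": 1},
    {"slide": [-396.8,28.3,-111],"dr": [0,0,-0.308],"jaw": 1},
    {"slide": [-396.8,28.3,-111],"dr": [0,0,-0.308],"jaw": 1}
  ]
}}

```text
t: 5.9
tool_pos: [0.4961, -0.1735, 0.3395]
orientation: [-1.9, -2.501, -0.001]
force: [-0.8, -0.2, 0.2]
opening: 0.0552
gripper_force: 45.0
```

Run:
```python
from h import *
s=read_state();print(s['t'],s['tool_pos'],cv2.Rodrigues(s['orientation'])[0].round(4).tolist(),s['force'],s['opening'])
im,d,p=snap('wrist','w3')
print('held tray z', [ (u,v,dep(p,d,u,v).round(4).tolist()) for u,v in((300,340),(320,340),(320,300),(320,330))])
```

```text
5.9 [ 0.49614149 -0.17347896  0.33948931] [[-0.2682, 0.9634, -0.0005], [0.9634, 0.2682, 0.0008], [0.0009, -0.0002, -1.0]] [-0.77628994 -0.24616867  0.16693506] 0.05516456075613648
held tray z [(300, 340, [0.4892, -0.1931, 0.1592]), (320, 340, [0.4987, -0.1907, 0.1589]), (320, 300, [0.4929, -0.1695, 0.1595]), (320, 330, [0.4972, -0.1851, 0.1593])]
```

View pics/w3.png

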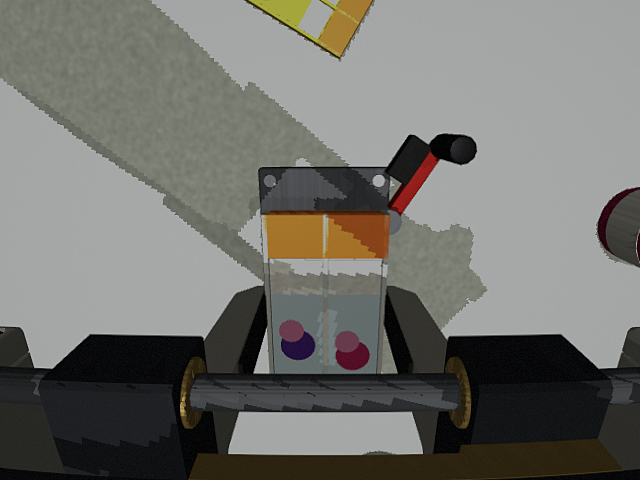

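Run:
```python
from h import *
im,d,p=load('w3')
M=np.array([.507,-.213]);a=np.radians(105.6);ex=np.array([np.cos(a),np.sin(a)]);ey=np.array([-ex[1],ex[0]])
g=cv2.cvtColor(im,cv2.COLOR_RGB2HSV)
m=(g[:,:,0]>8)&(g[:,:,0]<24)&(g[:,:,1]>170)&(g[:,:,2]>90); m[:205]=0;m[280:]=0;m[:,:250]=0;m[:,400:]=0
ys,xs=np.where(m);print(xs.min(),xs.max(),ys.min(),ys.max(),[ (r,np.where(m[r])[0][[0,-1]].tolist()) for r in(216,225,240,250)])
for n,(u,v,z) in dict(fl=(264,213,.1607),fr=(389.5,213,.1607),bl=(260,168,.0125),br=(390,168,.0125),knob=(461,149,.141)).items():
    w=atz(p,u,v,z);r=w[:2]-M;print(n,w.round(4),(r@ex*1e3).round(1),(r@ey*1e3).round(1))
```

```text
265 389 213 257 [(216, [267, 389]), (225, [267, 384]), (240, [268, 387]), (250, [268, 387])]
fl [ 0.4585 -0.1354  0.1607] 87.7 25.9
fr [ 0.5109 -0.1209  0.1607] 87.7 -28.6
bl [ 0.4321 -0.1391  0.0125] 91.3 52.3
br [ 0.5336 -0.111   0.0125] 91.1 -53.0
knob [ 0.5383 -0.086   0.141 ] 113.9 -64.3
```

>>> {"op": "servo_tool", "data": {
  "increments": [
    {"slide": [0,0,25],"dr": [0,0,0],"jaw": 1},
    {"slide": [0,0,38],"dr": [0,0,0],"jaw": 1},
    {"slide": [0,0,45],"dr": [0,0,0],"jaw": 1},
    {"slide": [0,0,49],"dr": [0,0,0],"jaw": 1},
    {"slide": [0,0,52],"dr": [0,0,0],"jaw": 1},
    {"slide": [0,0,55],"dr": [0,0,0],"jaw": 1},
    {"slide": [0,0,58],"dr": [0,0,0],"jaw": 1},
    {"slide": [0,0,58.5],"dr": [0,0,0],"jaw": 1},
    {"slide": [0,0,58.5],"dr": [0,0,0],"jaw": 1}
  ],
  "force": 50
}}

```text
t: 6.85
tool_pos: [0.4966, -0.1741, 0.2825]
orientation: [1.899, 2.502, 0.001]
force: [-3.5, 3.4, 6.2]
opening: 0.0553
gripper_force: 50.0
```

Run:
```python
from h import *
s=read_state();print(s['t'],s['tool_pos'],s['orientation'],s['force'],s['wrist_torque'],s['opening'])
im,d,p=snap('wrist','w4')
print('slide z', [ (u,v,dep(p,d,u,v).round(4).tolist()) for u,v in((310,360),(320,340),(320,300),(310,280),(300,220),(345,220))])
sc,ds,ps=snap('side','s4')
c=proj(ps,[.507,-.2,.1])[0].astype(int);print(c)
cv2.imwrite('pics/c4.png',np.hstack([cv2.resize(sc[c[1]-45:c[1]+45,c[0]-60:c[0]+60,::-1],(440,330),interpolation=cv2.INTER_CUBIC),cv2.resize(im[130:400,200:460,::-1],(340,330))]))
```

```text
6.85 [ 0.49657501 -0.17407451  0.28254856] [1.89906178e+00 2.50151597e+00 1.10976554e-03] [-3.49747186  3.43025855  6.22579906] [ 0.55022545  0.51935801 -0.06251279] 0.05531227978385478
slide z [(310, 360, [0.4976, -0.2038, 0.1022]), (320, 340, [0.4994, -0.1913, 0.1021]), (320, 300, [0.4937, -0.1705, 0.1021]), (310, 280, [0.4866, -0.1619, 0.1021]), (300, 220, [0.475, -0.1349, 0.1044]), (345, 220, [0.4938, -0.1297, 0.1042])]
[363 224]
```

View pics/c4.png

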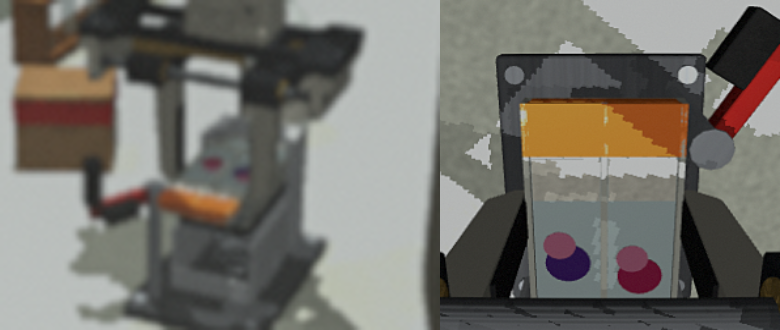

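The tray lies flat on the stack: its slides are level at z 0.102, so the top is at about 0.1037, and it's centred between the side walls. I'll press about 2 mm more and start sliding back.

>>> {"op": "servo_tool", "data": {
  "increments": [
    {"slide": [0,-0.5,2],"dr": [0,0,0],"jaw": 1},
    {"slide": [0,-1,2.5],"dr": [0,0,0],"jaw": 1},
    {"slide": [-4,-1,2.5],"dr": [0,0,0],"jaw": 1},
    {"slide": [-8,-1,2.5],"dr": [0,0,0],"jaw": 1},
    {"slide": [-12,-1,2.5],"dr": [0,0,0],"jaw": 1},
    {"slide": [-15,-1,2.5],"dr": [0,0,0],"jaw": 1},
    {"slide": [-18,-1,2.5],"dr": [0,0,0],"jaw": 1},
    {"slide": [-18,-1,2.5],"dr": [0,0,0],"jaw": 1}
  ]
}}

```text
t: 7.75
tool_pos: [0.5009, -0.1921, 0.2806]
orientation: [1.898, 2.5, 0.002]
force: [-1.0, 2.7, 7.3]
opening: 0.0554
gripper_force: 50.0
```

Run:
```python
from h import *
s=read_state();print(s['t'],s['tool_pos'],s['orientation'],s['force'],s['wrist_torque'],s['opening'])
im,d,p=snap('wrist','w5')
print('slide z', [ (u,v,dep(p,d,u,v).round(4).tolist()) for u,v in((310,360),(320,340),(320,300),(310,280),(300,220),(345,220))])
```

```text
7.75 [ 0.50090541 -0.1920831   0.28063388] [1.89816909e+00 2.50007344e+00 1.58375372e-03] [-0.9755299   2.73358538  7.27920872] [0.31974797 0.21563439 0.02145988] 0.055438037697237486
slide z [(310, 360, [0.5021, -0.2216, 0.1008]), (320, 340, [0.504, -0.2094, 0.1004]), (320, 300, [0.4983, -0.1884, 0.1007]), (310, 280, [0.4911, -0.1799, 0.1006]), (300, 220, [0.4796, -0.1531, 0.102]), (345, 220, [0.4985, -0.1479, 0.1022])]
```

>>> {"op": "servo_tool", "data": {
  "increments": [
    {"slide": [-4,0,0],"dr": [0,0,0],"jaw": 1},
    {"slide": [-8,0,0],"dr": [0,0,0],"jaw": 1},
    {"slide": [-11,0,0],"dr": [0,0,0],"jaw": 1},
    {"slide": [-14,0,0],"dr": [0,0,0],"jaw": 1},
    {"slide": [-16,0,0],"dr": [0,0,0],"jaw": 1},
    {"slide": [-18,0,0],"dr": [0,0,0],"jaw": 1},
    {"slide": [-18,0,0],"dr": [0,0,0],"jaw": 1}
  ]
}}

```text
t: 8.5
tool_pos: [0.5057, -0.2093, 0.2806]
orientation: [1.898, 2.5, 0.002]
force: [-0.8, 3.0, 6.8]
opening: 0.0551
gripper_force: 50.0
```

Run:
```python
from h import *
s=read_state();print(s['t'],s['tool_pos'],s['orientation'],s['force'],s['wrist_torque'],s['opening'])
im,d,p=snap('wrist','w6')
print('slide z', [ (u,v,dep(p,d,u,v).round(4).tolist()) for u,v in((310,360),(320,340),(320,300),(310,280),(300,220),(345,220))])
```

```text
8.5 [ 0.50569882 -0.2092927   0.28062032] [1.89816736e+00 2.50028450e+00 1.64020597e-03] [-0.81646965  3.01073601  6.83350122] [ 0.48311874  0.21318095 -0.01870696] 0.055063730235918894
slide z [(310, 360, [0.5069, -0.2389, 0.1006]), (320, 340, [0.5088, -0.2268, 0.1001]), (320, 300, [0.5031, -0.2057, 0.1004]), (310, 280, [0.4959, -0.1971, 0.1005]), (300, 220, [0.4844, -0.1703, 0.102]), (345, 220, [0.5032, -0.165, 0.1025])]
```

>>> {"op": "servo_tool", "data": {
  "increments": [
    {"slide": [-1,0,0],"dr": [0,0,0],"jaw": 1},
    {"slide": [-2,0,0],"dr": [0,0,0],"jaw": 1},
    {"slide": [-2,0,0],"dr": [0,0,0],"jaw": 1}
  ]
}}

```text
t: 8.85
tool_pos: [0.506, -0.21, 0.2804]
orientation: [-1.899, -2.502, -0.004]
force: [-4.0, 10.8, 10.4]
opening: 0.0552
gripper_force: 50.0
```

>>> {"op": "servo_tool", "data": {
  "increments": [
    {"slide": [-1.5,0,0],"dr": [0,0,0],"jaw": 1},
    {"slide": [-1.5,0,-1],"dr": [0,0,0],"jaw": 1},
    {"slide": [-1.5,0,-2],"dr": [0,0,0],"jaw": 1},
    {"slide": [-1.5,0,-2],"dr": [0,0,0],"jaw": 0.2},
    {"slide": [-1.5,0,-2],"dr": [0,0,0],"jaw": 0.2},
    {"slide": [-1.5,0,-2],"dr": [0,0,0],"jaw": 0.2},
    {"slide": [0,0,-10],"dr": [0,0,0],"jaw": 0.2},
    {"slide": [0,0,-50],"dr": [0,0,0],"jaw": 0.2},
    {"slide": [0,0,-95],"dr": [0,0,0],"jaw": 0.2},
    {"slide": [0,0,-120],"dr": [0,0,0],"jaw": 0.2},
    {"slide": [0,0,-120],"dr": [0,0,0],"jaw": 0.2}
  ]
}}

```text
t: 9.95
tool_pos: [0.5064, -0.2118, 0.4051]
orientation: [1.894, 2.494, 0.002]
force: [0.1, -0.1, 0.5]
opening: 0.0744
gripper_force: 0.0
```

Run:
```python
from h import *
s=read_state();print(s['t'],s['tool_pos'],cv2.Rodrigues(s['orientation'])[0].round(4).tolist(),s['force'],s['opening'])
im,d,p=snap('wrist','w7')
cv2.imwrite('pics/c7.png',cv2.resize(im[60:320,230:450,::-1],None,fx=2.3,fy=2.3,interpolation=cv2.INTER_CUBIC))
```

```text
9.95 [ 0.50643994 -0.21183294  0.40507869] [[-0.2684, 0.9633, 0.0084], [0.9633, 0.2684, -0.0046], [-0.0067, 0.0069, -1.0]] [ 0.11761909 -0.12886029  0.4683482 ] 0.07442101746811103
```

View pics/c7.png

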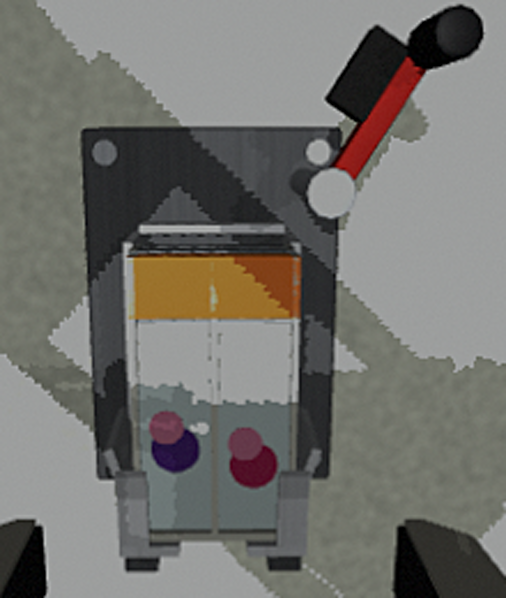

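Run:
```python
from h import *
im,d,p=load('w7')
M=np.array([.507,-.213]);a=np.radians(105.6);ex=np.array([np.cos(a),np.sin(a)]);ey=np.array([-ex[1],ex[0]])
def show(n,w): r=w[:2]-M;print(n,w.round(4),(r@ex*1e3).round(1),(r@ey*1e3).round(1))
C=lambda x,y:(230+x/2.3,60+y/2.3)
for n,(x,y,z) in dict(fl=(131,254,.105),fr=(301,254,.105),post=(331,192,.106),knob=(462,32,.141),stopL=(148,540,.109),rearL=(152,530,.105),rearR=(272,530,.105)).items(): show(n,atz(p,*C(x,y),z))
for c in((160,285),(180,350),(215,500),(270,300)):show('d',dep(p,d,*C(*c)))
im,d,p=load('w1');C=lambda x,y:np.array([255+x/2.7,85+y/2.7])
for c in((90,252),(258,250),(150,533),(200,533)):show('loaded2 before',atz(p,*C(*c),.105))
s=read_state();print(s['tool_pos'],s['q'])
```

```text
fl [ 0.4685 -0.1715  0.105 ] 50.3 26.0
fr [ 0.5211 -0.1569  0.105 ] 50.2 -28.6
post [ 0.5244 -0.1358  0.106 ] 69.7 -37.5
knob [ 0.5404 -0.0862  0.141 ] 113.2 -66.3
stopL [ 0.4981 -0.2659  0.109 ] -48.5 22.8
rearL [ 0.4987 -0.2636  0.105 ] -46.5 21.6
rearR [ 0.5397 -0.2524  0.105 ] -46.7 -20.9
d [ 0.4799 -0.1785  0.1061] 40.5 16.8
d [ 0.4917 -0.1981  0.104 ] 18.5 10.7
d [ 0.517  -0.2461  0.1062] -34.6 -0.7
d [ 0.5155 -0.1737  0.1062] 35.5 -18.8
loaded2 before [ 0.4685 -0.1711  0.105 ] 50.7 25.9
loaded2 before [ 0.5204 -0.1572  0.105 ] 50.2 -27.9
loaded2 before [ 0.5102 -0.261   0.105 ] -47.1 9.8
loaded2 before [ 0.5271 -0.2567  0.105 ] -47.5 -7.6
[ 0.50594571 -0.21159463  0.40208491] [-4.89567834e-01 -1.06993351e-02  1.63979532e+00 -1.13702863e-04
  1.50677394e+00 -7.61263748e-01]
```

>>> {"op": "servo_tool", "data": {
  "increments": [
    {"slide": [40,24,0],"dr": [0,0,0.14],"jaw": 0.45},
    {"slide": [80,48,20],"dr": [0,0,0.28],"jaw": 0.45},
    {"slide": [111.7,66.3,32],"dr": [0,0,0.42],"jaw": 0.45},
    {"slide": [111.7,66.3,32],"dr": [0,0,0.571],"jaw": 0.45},
    {"slide": [111.7,66.3,32],"dr": [0,0,0.571],"jaw": 0.45},
    {"slide": [111.7,66.3,32],"dr": [0,0,0.571],"jaw": 0.45},
    {"slide": [111.7,66.3,32],"dr": [0,0,0.571],"jaw": 0.45},
    {"slide": [111.7,66.3,32],"dr": [0,0,0.571],"jaw": 0.45}
  ],
  "force": 10
}}

```text
t: 10.8
tool_pos: [0.5392, -0.0866, 0.3669]
orientation: [2.527, 1.867, 0.0]
force: [-0.8, 1.4, -0.4]
opening: 0.0515
gripper_force: 0.0
```

Run:
```python
from h import *
s=read_state();R=cv2.Rodrigues(s['orientation'])[0];print(s['t'],s['tool_pos'],R.round(4).tolist(),s['force'],s['opening'])
g=s['tool_pos']+R[:,2]*.167;print('grasp',g,'in tool axes to knob (mm):',1e3*R.T@(np.array([.5398,-.0862,.130])-g),'yaw',np.degrees(np.arctan2(R[1,0],R[0,0])))
```

```text
10.8 [ 0.53917041 -0.08660683  0.36690246] [[0.2938, 0.9559, 0.0003], [0.9559, -0.2938, -0.0002], [-0.0001, 0.0003, -1.0]] [-0.76392916  1.37778941 -0.3748959 ] 0.05152917786118097
grasp [ 0.53921768 -0.08663691  0.19990247] in tool axes to knob (mm): [ 0.59493878  0.40563363 69.90255021] yaw 72.91382862479172
```

>>> {"op": "servo_tool", "data": {
  "increments": [
    {"slide": [0.6,0.4,35],"dr": [0,0,0],"jaw": 0.45},
    {"slide": [0.6,0.4,60],"dr": [0,0,0],"jaw": 0.45},
    {"slide": [0.6,0.4,70],"dr": [0,0,0],"jaw": 0.45},
    {"slide": [0.6,0.4,70],"dr": [0,0,0],"jaw": 1},
    {"slide": [0.6,0.4,70],"dr": [0,0,0],"jaw": 1},
    {"slide": [0.6,0.4,70],"dr": [0,0,0],"jaw": 1},
    {"slide": [0.6,0.4,70],"dr": [0,0,0],"jaw": 1},
    {"slide": [0.6,0.4,70],"dr": [0,0,0],"jaw": 1}
  ],
  "force": 10
}}

```text
t: 11.6
tool_pos: [0.5402, -0.0854, 0.2977]
orientation: [2.526, 1.865, 0.002]
force: [-0.1, -0.2, 1.0]
opening: 0.0159
gripper_force: 0.7
```

Run:
```python
from h import *
s=read_state();R=cv2.Rodrigues(s['orientation'])[0];print(s['t'],s['tool_pos'],s['force'],s['opening'],np.degrees(np.arctan2(R[1,0],R[0,0])))
for i in range(1,25):
    f=min(i*.1,2.142) if i<22 else 2.142
    print([round(52*(np.cos(f)-1),1),round(-52*np.sin(f),1),0],-round(f,3))
    if f>=2.142:break
```

```text
11.6 [ 0.54016537 -0.08535126  0.29774493] [-0.14851636 -0.16354734  1.03879517] 0.01590236441957668 72.87541314754523
[np.float64(-0.3), np.float64(-5.2), 0] -0.1
[np.float64(-1.0), np.float64(-10.3), 0] -0.2
[np.float64(-2.3), np.float64(-15.4), 0] -0.3
[np.float64(-4.1), np.float64(-20.2), 0] -0.4
[np.float64(-6.4), np.float64(-24.9), 0] -0.5
[np.float64(-9.1), np.float64(-29.4), 0] -0.6
[np.float64(-12.2), np.float64(-33.5), 0] -0.7
[np.float64(-15.8), np.float64(-37.3), 0] -0.8
[np.float64(-19.7), np.float64(-40.7), 0] -0.9
[np.float64(-23.9), np.float64(-43.8), 0] -1.0
[np.float64(-28.4), np.float64(-46.3), 0] -1.1
[np.float64(-33.2), np.float64(-48.5), 0] -1.2
[np.float64(-38.1), np.float64(-50.1), 0] -1.3
[np.float64(-43.2), np.float64(-51.2), 0] -1.4
[np.float64(-48.3), np.float64(-51.9), 0] -1.5
[np.float64(-53.5), np.float64(-52.0), 0] -1.6
[np.float64(-58.7), np.float64(-51.6), 0] -1.7
[np.float64(-63.8), np.float64(-50.6), 0] -1.8
[np.float64(-68.8), np.float64(-49.2), 0] -1.9
[np.float64(-73.6), np.float64(-47.3), 0] -2.0
[np.float64(-78.3), np.float64(-44.9), 0] -2.1
[np.float64(-80.1), np.float64(-43.7), 0] -2.142
```

>>> {"op": "servo_tool", "data": {
  "increments": [
    {"slide": [0,0,0],"dr": [0,0,0],"jaw": 1},
    {"slide": [-0.3,-5.2,0],"dr": [0,0,-0.1],"jaw": 1},
    {"slide": [-1,-10.3,0],"dr": [0,0,-0.2],"jaw": 1},
    {"slide": [-2.3,-15.4,0],"dr": [0,0,-0.3],"jaw": 1},
    {"slide": [-4.1,-20.2,0],"dr": [0,0,-0.4],"jaw": 1},
    {"slide": [-6.4,-24.9,0],"dr": [0,0,-0.5],"jaw": 1},
    {"slide": [-9.1,-29.4,0],"dr": [0,0,-0.6],"jaw": 1},
    {"slide": [-12.2,-33.5,0],"dr": [0,0,-0.7],"jaw": 1},
    {"slide": [-15.8,-37.3,0],"dr": [0,0,-0.8],"jaw": 1},
    {"slide": [-19.7,-40.7,0],"dr": [0,0,-0.9],"jaw": 1},
    {"slide": [-23.9,-43.8,0],"dr": [0,0,-1.0],"jaw": 1},
    {"slide": [-28.4,-46.3,0],"dr": [0,0,-1.1],"jaw": 1},
    {"slide": [-33.2,-48.5,0],"dr": [0,0,-1.2],"jaw": 1},
    {"slide": [-38.1,-50.1,0],"dr": [0,0,-1.3],"jaw": 1},
    {"slide": [-43.2,-51.2,0],"dr": [0,0,-1.4],"jaw": 1},
    {"slide": [-48.3,-51.9,0],"dr": [0,0,-1.5],"jaw": 1},
    {"slide": [-48.3,-51.9,0],"dr": [0,0,-1.5],"jaw": 1}
  ],
  "force": 10
}}

```text
t: 13.3
tool_pos: [0.4753, -0.1162, 0.2974]
orientation: [-0.572, -3.087, -0.0]
force: [-8.7, 3.0, 10.4]
opening: 0.0141
gripper_force: 10.0
```

Run:
```python
from h import *
s=read_state();R=cv2.Rodrigues(s['orientation'])[0];y=np.degrees(np.arctan2(R[1,0],R[0,0]));print(s['t'],s['tool_pos'],s['force'],s['opening'],s['gripper_force'],y,s['q'][5])
M=np.array([.507,-.213]);a=np.radians(105.6);ex=np.array([np.cos(a),np.sin(a)]);ey=np.array([-ex[1],ex[0]])
g=(s['tool_pos']+R[:,2]*.167)[:2];pv=np.array([.5246,-.1358]);v=g-pv
print('r',np.linalg.norm(v),'arm dir',np.degrees(np.arctan2(v[1],v[0])))
r0=R.T[:2,:2]
for deg in(170,180,190,195.6,197):
    b=np.radians(deg);t=pv+.052*np.array([np.cos(b),np.sin(b)]);print(deg,(1e3*(r0@(t-g))).round(1),round(-np.radians(deg-y%360),3))
```

```text
13.3 [ 0.4753431  -0.11619225  0.29743964] [-8.66254148  2.98038901 10.39674734] 0.014081977514778242 9.999553263187408 159.0133545226656 -1.5490557183211784
r 0.05334651908950087 arm dir 158.3103373482728
170 [ -2.3 -10.6] -0.192
180 [ -4.8 -19.3] -0.366
190 [ -8.8 -27.4] -0.541
195.6 [-11.6 -31.6] -0.639
197 [-12.4 -32.7] -0.663
```

>>> {"op": "servo_tool", "data": {
  "increments": [
    {"slide": [-0.8,-5,-1],"dr": [0,0,-0.1],"jaw": 1},
    {"slide": [-2.3,-10.6,-1],"dr": [0,0,-0.192],"jaw": 1},
    {"slide": [-3.5,-15,-1],"dr": [0,0,-0.28],"jaw": 1},
    {"slide": [-4.8,-19.3,-1],"dr": [0,0,-0.366],"jaw": 1},
    {"slide": [-6.7,-23.5,-1],"dr": [0,0,-0.454],"jaw": 1},
    {"slide": [-8.8,-27.4,-1],"dr": [0,0,-0.541],"jaw": 1},
    {"slide": [-10.2,-29.6,-1],"dr": [0,0,-0.59],"jaw": 1},
    {"slide": [-11.3,-31.2,-1],"dr": [0,0,-0.633],"jaw": 1},
    {"slide": [-11.3,-31.2,-1],"dr": [0,0,-0.633],"jaw": 1}
  ]
}}

```text
t: 14.2
tool_pos: [0.4742, -0.1498, 0.2975]
orientation: [0.414, -3.11, -0.0]
force: [-9.9, -2.2, 4.9]
opening: 0.0137
gripper_force: 10.0
```

Run:
```python
from h import *
s=read_state();R=cv2.Rodrigues(s['orientation'])[0];y=np.degrees(np.arctan2(R[1,0],R[0,0]))%360;print(s['t'],s['tool_pos'],s['force'],s['opening'],y,s['q'][5])
g=(s['tool_pos']+R[:,2]*.167)[:2];v=g-np.array([.5246,-.1358])
print('r',np.linalg.norm(v),'arm dir',np.degrees(np.arctan2(v[1],v[0]))%360,'force in tool',R.T@s['force'],s['wrist_torque'])
```

```text
14.2 [ 0.47415043 -0.14983357  0.29750746] [-9.87632354 -2.19711198  4.87798611] 0.013686642648976122 195.1563793472215 -2.2432182775883045
r 0.053045255873292306 arm dir 195.43053152996808 force in tool [10.12702974  0.46445629 -4.83646207] [-3.49995316e-01  1.40973761e+00 -1.19296280e-03]
```

>>> {"op": "servo_tool", "data": {
  "increments": [
    {"slide": [1,-1,-0.5],"dr": [0,0,-0.01],"jaw": 1},
    {"slide": [1,-2,-0.5],"dr": [0,0,-0.02],"jaw": 1},
    {"slide": [1,-3,-0.5],"dr": [0,0,-0.02],"jaw": 1},
    {"slide": [1,-3,-0.5],"dr": [0,0,-0.02],"jaw": 1}
  ]
}}

```text
t: 14.6
tool_pos: [0.4742, -0.1513, 0.2975]
orientation: [0.444, -3.107, -0.006]
force: [-7.7, 7.5, 3.4]
opening: 0.0141
gripper_force: 10.0
```

Run:
```python
from h import *
s=read_state();R=cv2.Rodrigues(s['orientation'])[0];y=np.degrees(np.arctan2(R[1,0],R[0,0]))%360
g=(s['tool_pos']+R[:,2]*.167)[:2];v=g-np.array([.5246,-.1358])
print(s['t'],s['tool_pos'],'r',np.linalg.norm(v),'arm dir',np.degrees(np.arctan2(v[1],v[0]))%360,'force in tool',R.T@s['force'],s['wrist_torque'])
```

```text
14.6 [ 0.47422618 -0.15133736  0.29747385] r 0.05314222170805948 arm dir 196.33416150839196 force in tool [ 5.32875756  9.33497551 -3.37872568] [1.36629254 1.09132877 0.02343705]
```

>>> {"op": "servo_tool", "data": {
  "increments": [
    {"slide": [0,0,0],"dr": [0,0,0],"jaw": 0.6},
    {"slide": [0,0,0],"dr": [0,0,0],"jaw": 0.6},
    {"slide": [0,0,0],"dr": [0,0,0],"jaw": 0.6},
    {"slide": [0,0,-30],"dr": [0,0,0],"jaw": 0.6},
    {"slide": [0,0,-80],"dr": [0,0,0],"jaw": 0.6},
    {"slide": [0,0,-130],"dr": [0,0,0],"jaw": 0.6},
    {"slide": [0,0,-130],"dr": [0,0,0],"jaw": 0.6},
    {"slide": [0,0,-130],"dr": [0,0,0],"jaw": 0.6}
  ]
}}

```text
t: 15.4
tool_pos: [0.4755, -0.1528, 0.4302]
orientation: [-0.443, 3.106, -0.004]
force: [-1.0, 0.9, -1.0]
opening: 0.0373
gripper_force: 0.0
```

Run:
```python
from h import *
s=read_state();print(s['t'],s['tool_pos'],s['force'],s['opening'])
im,d,p=snap('wrist','w8');sc,ds,ps=snap('scene','s8')
cv2.imwrite('pics/c8.png',np.hstack([cv2.resize(sc[250:360,210:330,::-1],(400,367),interpolation=cv2.INTER_CUBIC),cv2.resize(im[:,:,::-1],(400,367))]))
M=np.array([.507,-.213]);a=np.radians(105.6);ex=np.array([np.cos(a),np.sin(a)]);ey=np.array([-ex[1],ex[0]])
w=lambda x,y:M+ex*x/1e3+ey*y/1e3
print('exp knob top scene',proj(ps,[*w(70,14),.141]),'wrist',proj(p,[*w(70,14),.141]),'front corners',proj(ps,[[*w(50,28),.105],[*w(50,-28),.105]]))
```

```text
15.4 [ 0.47554405 -0.15275543  0.43020229] [-0.97935154  0.85261654 -0.95090667] 0.0372508234661934
exp knob top scene [[264.53985638 260.35439944]] wrist [[330.70745659 238.65679754]] front corners [[255.88229557 275.45605836]
 [279.42844971 284.89795682]]
```

View pics/c8.png

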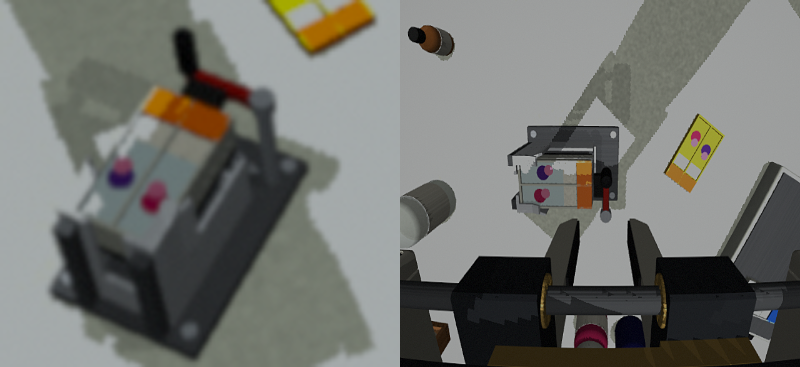

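The scene crop shows the orange tray home on the stack with its orange end at the front. The keeper is shut: its knob top is at (265.2, 260.5), against (264.5, 260.4) expected at angle 0. The gripper is clear, so I'll hand the job in.

```bash
python3 -c "
from plant import *
print(close_job())"
```

```text
the job is handed in; nothing more can be done
None
```

The orange-ended tray is loaded fully home on top of the stack with its orange end facing the front, the keeper is shut across it, and the job was handed in at about 15.5 s of the 51 s allowed.

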